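# Push the drip tray home with the T-handled scraper

## Task

Draw the T-handled scraper right out from under the low wire rack by its blade end, set it down flat, let go, and take it again by the handle. With its blade forward, push the drip tray fully home in its stand under the tap, then draw the scraper back out of the stand and leave it lying flat on the bench, clear of stand and rack. Do not touch the tray with the gripper, and leave the glass, tub, jar and wrench where they are.

Things in the scene. Friction and masses are not known exactly. Their poses are not given: they have to be found in the camera images.
- scraper_center (a point): Centre of the loose wooden T-handled scraper (200 mm long, about 0.16 kg), 15 mm above the bench when it lies flat. Its +x runs to the blade, z up. The straight shaft spans x = -10 to +94 mm: 16 mm wide, underside 4 mm and top 26 mm above the bench. At the start the blade and 70 to 90 mm of the scraper stick out of the rack's front, towards the robot; the rest lies under the rack.
- scraper_blade (a point): Middle of the outer face of the scraper's steel blade, at +100 mm on the scraper's x. The blade is an upright plate across the end of the shaft, 40 mm wide, 30 mm tall, 6 mm thick.
- scraper_handle_end (a point): End of the scraper's handle, at -100 mm on the scraper's x. The cross-bar of the T spans x = -100 to -74 mm (90 mm wide, 28 mm tall); the handle to be gripped spans x = -74 to -10 mm (24 mm wide, 28 mm tall, resting on the bench).
- rack: Low wire draining rack of steel rods, fixed. Origin on the bench under its centre; x = -65 mm is its front edge, facing the robot; 130 mm deep (x), 138 mm wide (y). 8 mm posts at x = +-60, y = +-65 mm. Free height under the rods 44 mm, top at 51 mm. The scraper is drawn out along the rack's -x, between the front posts.
- mouth (a point): Middle of the open mouth of the drip stand, 22 mm above the bench; +x points level into the stand, z up. The stand is a fixed narrow steel tunnel on the bench, 180 mm long, 70 mm wide and 44 mm high inside, 82 mm wide outside, roofed by grille bars (top at 50 mm). The bench is its floor.
- tray_front (a point): Middle of the front face (towards the mouth) of the black drip tray, an open plastic tray 62 mm wide, 85 mm long, 28 mm tall, that slides in the tunnel. The front face is 30 mm behind the mouth at joint value 0 and 85 mm behind the mouth when fully home.
- tray (a joint): How far the tray is pushed in, in m: starts between 0 and 0.015, and is fully home against its stop at 0.055. It slides with about 2 N of friction and stays where it is left.
- stand: The fixed drip stand as a whole, with the tap. Origin on the bench 40 mm behind the mouth, x into the tunnel. The tap's spout hangs over the tunnel 143 mm behind the mouth, its tip 157 mm above the bench; the tap's column stands behind the tunnel, 230 mm from the mouth.
- glass_rim (a point): Bystander: centre of the rim of a clear drinking glass, 76 mm wide, 125 mm tall, standing far off between rack and stand.
- tub: Bystander: white round tub, 80 mm wide, 90 mm tall, between rack and stand; origin at the centre of its underside.
- jar: Bystander: amber jar with steel lid, 70 mm wide, 100 mm tall, on the far left; origin at the centre of its underside.
- wrench: Bystander: wrench, 170 mm long, lying on the far right.
There are look-alikes about, which are no part of the job. Of the things that look like the part that bears scraper_center, the middle-sized one is meant. Several things have the shape of the rack; the one meant has the colours described above.

How it is judged:
By the outcome, as a careful person would: the job done as asked, in the order asked, and still so for the second after the job is handed in, with the robot touching nothing.
It also fails if it takes over 56 s, if anything falls off the work surface, if the arm or the gripper's body presses on something with over 40 N, if the wrist force passes 120 N, or if a joint passes its speed limit or range.

## Robot

A 6-joint arm with a two-finger parallel gripper is mounted at the origin on the work surface. World frame = base frame: x ahead of the robot, y to its left, z up, the work surface at z = 0. Lengths are in m, angles in degrees, forces in N, time in s.
With the tool pointing down it reaches from about 0.4 to 0.825 m from the base axis. Payload 7 kg.
Tool frame: the origin (TCP) lies midway between the tips of the shut fingers; the grasp point (between the pads) lies 19 mm behind it; z points along the fingers, y is the direction in which the jaws open and shut (so a half turn about z gives the same grasp; the last joint's range is limited). The gripper opens to 88 mm and grips with 3 to 60 N. Pads are 19 mm wide; open, the fingers measure 130 mm over their backs; the gripper's body (78 mm by 193 mm) begins 47 mm behind the grasp point.
Start: joints at [-48.008, 20.546, 0.682, 0, -70.136, -16.507], TCP at [0.29, -0.609, 0.227] pointing down, gripper open.
Joint ranges: [-176.03, 176.03], [-82.01, 121.73], [-58.28, 71.71], [-173.87, 95.51], [-174.79, -0.11], [-173.66, 173.66]. Speed limits (degrees/s): [136.94, 136.94, 172.46, 180, 180, 180].

## Interface

Orientations are given as [roll, pitch, yaw] about the fixed x, y, z axes, in that order (R = Rz(yaw) Ry(pitch) Rx(roll)).
In Python, from plant import get_state, capture, close_job gives the robot as it stands.
- The arm moves only by the tool apply_moves, never from a script. Its argument "commands" is a list of rows, each an object with "grip": the opening, from 0 (shut) to 1 (fully open); "dp": the shift along the tool's x, y, z in mm, a list of three; "yaw": the turn about the tool's z in rad. A call has 1 to 12 rows; each row is the pose to reach, as a shift and turn from the pose commanded when the call began, along the tool's axes at that moment; what a row does not reach only later rows make up. A row lasts 1/8 s, in which the tool goes at most 62.5 mm and 10.7 degrees, less where a joint would pass 70% of its speed; a pose out of reach is approached as far as the arm can. A call with a gripper value outside its range is refused whole. The fingers move at their own pace and stop on an object; "newtons" is the grip in N (left out, the last holds). Time passes only in rows, so rows that repeat a pose let the fingers close. It gives the time, the measured TCP pose, the force and the opening at its end, in the units of the state.
- get_state(): the state, without advancing time (a new reading comes with each control period).
- capture(name): name is "side" or "top"; returns a dict with "color" (384x512x3 uint8, red, green, blue), "camera_matrix" (3x3 intrinsics, pixels), "xyz" and "rotation" of the camera in the world. Camera axes: x right, y up, looking along -z (the intrinsics and any distortion apply to the point x, -y, -z); pixel columns grow to the right and rows downward; lengths in m; the calibration is good to about 2 mm. A picture is of the moment at which its call begins. There is no depth.
- close_job(): hands the job in, once; it reports no verdict.
The state is a dict: "time_s": time; "joints": joint angles; "qd": joint speeds; "joint_torque": joint torques, N m; "tcp_pos": TCP position; "eef_rot": TCP orientation; "contact_force": force on the tool from outside, world axes, zero at the start; "moment": the same for the moment, N m; "gripper_width": finger opening in m.
Only numpy, scipy, OpenCV 4.12 (cv2) and the standard library are available. Lean on these libraries where they do the work, as an engineer would, in place of code of your own. Each camera call takes 0.05 s, during which the arm holds its last target.

## Working session

There is one attempt and no reset: what is moved stays moved. The work goes in short steps, Python scripts to look and compute and a tool call to move; the robot and the scene stay as the last step left them, time stands still between calls to the robot, and variables do not carry over. Pictures are saved under pics/ and viewed, and the job is handed in when it is done.

Besides the shell and the picture viewer there is one more tool, called after "Call:" as name(argument=value, ...) on one line, values as JSON. apply_moves: Moves the arm, as the interface text tells. Its arguments: {"type":"object","properties":{"commands":{"type":"array","items":{"type":"object","properties":{"grip":{"type":"number"},"dp":{"type":"array","items":{"type":"number"}},"yaw":{"type":"number"}}}},"newtons":{"type":"number"}},"required":["commands"]}

```bash
ls; mkdir -p pics
python3 - <<'E'
from plant import get_state, capture
import cv2,json
print(get_state())
for n in("side","top"):
    c=capture(n); cv2.imwrite(f"pics/{n}0.png",c["color"][:,:,::-1])
    print(n,c["camera_matrix"],c["xyz"],c["rotation"],[k for k in c])
E
```

```text
pics
{'time_s': 0.0, 'joints': array([-4.80081599e+01,  2.05900008e+01,  6.33411170e-01, -2.09038046e-02,
       -7.01338457e+01, -1.65072212e+01]), 'qd': array([-0.0939827 , -0.06009185, -0.12982126, -0.01487842, -0.03479616,
        0.04332146]), 'joint_torque': array([ 4.31809076e-05, -5.82713163e+01,  2.93057388e+01,  6.99725837e+00,
        6.95041599e-03, -1.42190734e-04]), 'tcp_pos': array([ 0.29020837, -0.60889341,  0.22563364]), 'eef_rot': array([ 1.79907708e+02, -6.85757680e-03, -1.54522495e+02]), 'contact_force': array([-1.01009711, -0.91785248,  0.25368451]), 'moment': array([ 0.0045837 , -0.01679135, -0.01852044]), 'gripper_width': 0.0870901946249063}
side [[483.65419105   0.         255.67783797]
 [  0.         483.65419105 193.82193055]
 [  0.           0.           1.        ]] [0.05491761 1.36835553 1.00503039] [  57.25014372   -0.20028921 -159.12998995] ['color', 'camera_matrix', 'xyz', 'rotation']
top [[457.55734023   0.         260.18296962]
 [  0.         457.55734023 188.65703328]
 [  0.           0.           1.        ]] [0.22424152 0.04099885 1.67097558] [ 11.09880998   0.28452265 -90.58540756] ['color', 'camera_matrix', 'xyz', 'rotation']
```

View pics/side0.png

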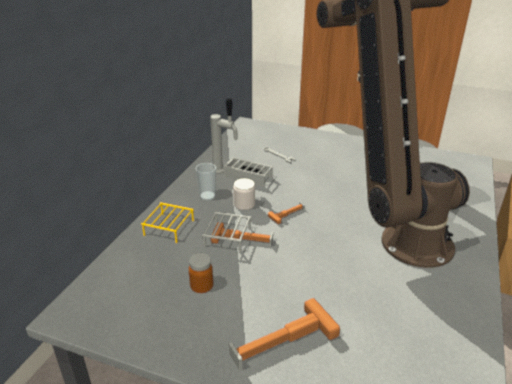

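View pics/top0.png

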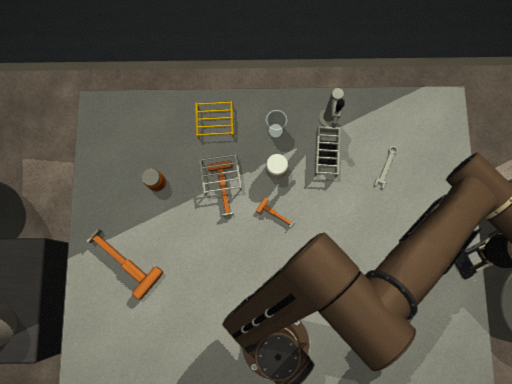

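Candidate scrapers:
- Top view: large one (127,265), middle one under the steel rack (222,190), small one (274,212). 
- Side view: the same three at (290,333), (243,236) and (287,213). 

Racks: yellow (214,119) and steel (221,177) in the top view. I choose the middle-sized scraper under the steel rack and will check it in a crop.

```bash
cat > h.py <<'E'
import numpy as np,cv2
from scipy.spatial.transform import Rotation as Ro
from plant import get_state,capture
def cam(c):
    return c["camera_matrix"],np.array(c["xyz"]),Ro.from_euler('xyz',c["rotation"],degrees=True).as_matrix()
def ray(c,p):
    K,o,R=cam(c); d=np.linalg.inv(K)@[p[0],p[1],1]; return o,R@[d[0],-d[1],-d[2]]
def onplane(c,p,z):
    o,d=ray(c,p); return o+d*(z-o[2])/d[2]
def proj(c,P):
    K,o,R=cam(c); q=R.T@(np.array(P)-o); q=K@[q[0],-q[1],-q[2]]; return q[:2]/q[2]
def tri(c1,p1,c2,p2):
    o1,d1=ray(c1,p1);o2,d2=ray(c2,p2); d1/=np.linalg.norm(d1);d2/=np.linalg.norm(d2)
    s=np.linalg.lstsq(np.c_[d1,-d2],o2-o1,rcond=None)[0]
    a=o1+s[0]*d1;b=o2+s[1]*d2; return (a+b)/2,np.linalg.norm(a-b)*1000
def crop(c,x0,y0,w,h,s,name):
    im=c["color"][y0:y0+h,x0:x0+w,::-1]; cv2.imwrite(name,cv2.resize(im,None,fx=s,fy=s,interpolation=cv2.INTER_CUBIC))
E
python3 - <<'E'
from h import *
import pickle
t=capture("top");s=capture("side"); pickle.dump((t,s),open("c0.pkl","wb"))
crop(t,185,135,80,90,6,"pics/tc.png"); crop(s,190,195,120,60,6,"pics/sc.png")
crop(t,300,80,60,110,5,"pics/tst.png"); crop(s,180,90,110,110,5,"pics/sst.png")
E
```

```text
(no output)
```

View pics/tc.png

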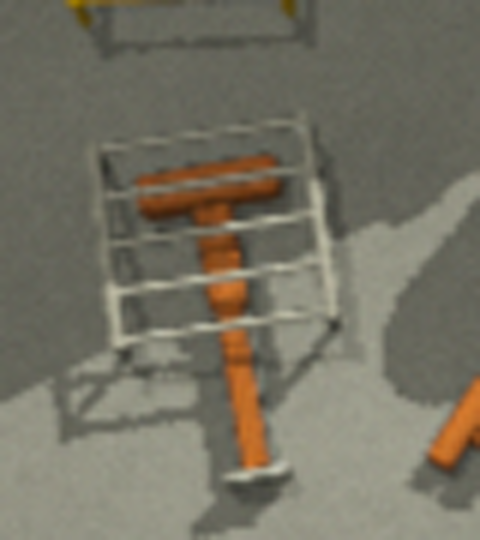

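View pics/sc.png

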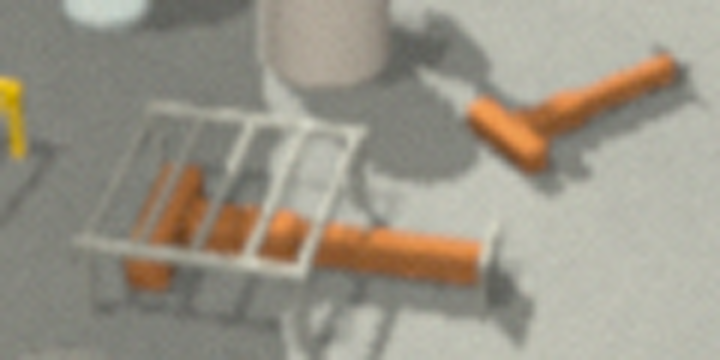

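View pics/tst.png

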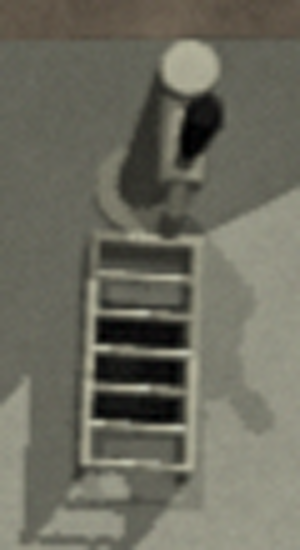

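View pics/sst.png

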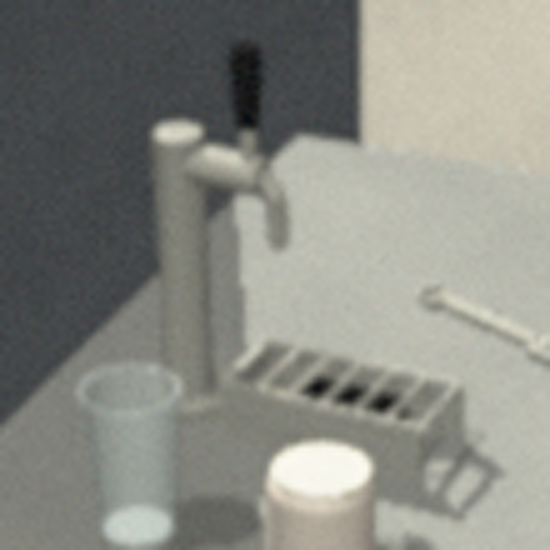

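Run:
```python
from h import *
import pickle
t,s=pickle.load(open("c0.pkl","rb"))
T=lambda x,y:((x+.5)/6-.5+185,(y+.5)/6-.5+135)
S=lambda x,y:((x+.5)/6-.5+190,(y+.5)/6-.5+195)
TS=lambda x,y:((x+.5)/5-.5+300,(y+.5)/5-.5+80)
SS=lambda x,y:((x+.5)/5-.5+180,(y+.5)/5-.5+90)
np.set_printoptions(precision=4,suppress=True)
print("blade top mid", tri(t,T(257,473),s,S(491,230)), onplane(t,T(257,473),.03))
print("blade ends", onplane(t,T(225,478),.03),onplane(t,T(290,466),.03))
print("bar mid top", onplane(t,T(208,184),.028)); 
print("bar ends", onplane(t,T(142,197),.028), onplane(t,T(275,167),.028))
for n,a,b in(("rack FL",(118,344),(302,272)),("FR",(333,318),(362,132)),("BL",(97,150),(80,241)),("BR",(303,122),(152,105))):
    print(n,tri(t,T(*a),s,S(*b)),onplane(t,T(*a),.051))
# stand: top corners
for n,a,b in(("mouth L",(84,466),(417,452)),("mouth R",(194,468),(460,387)),("back L",(97,236),(237,378)),("back R",(201,238),(266,342))):
    print(n,tri(t,TS(*a),s,SS(*b)),onplane(t,TS(*a),.05))
# tray dark extents
for p in ((140,424),(140,313),(93,370),(185,370)): print("tray",onplane(t,TS(*p),.028))
for n,p in(("tub",(277,164)),("glass",(276,120)),("jar",(153,179))):print(n,onplane(t,p,.1))
for p in ((255,206),(290,225)): print("small",onplane(t,p,.02))
for p in ((377,186),(392,150)): print("wrench",onplane(t,p,.0))
```

```text
blade top mid (array([0.455 , 0.1647, 0.0374]), np.float64(0.3701107449429675)) [0.4563 0.1653 0.03  ]
blade ends [0.4534 0.1846 0.03  ] [0.4603 0.1454 0.03  ]
bar mid top [0.6365 0.1963 0.028 ]
bar ends [0.6287 0.2369 0.028 ] [0.6468 0.155  0.028 ]
rack FL (array([0.5327, 0.2479, 0.0474]), np.float64(0.7764457792857666)) [0.5324 0.2476 0.051 ]
FR (array([0.5481, 0.1186, 0.0485]), np.float64(1.4281738587020214)) [0.5469 0.1183 0.051 ]
BL (array([0.6551, 0.263 , 0.0446]), np.float64(1.227912275800217)) [0.6528 0.262  0.051 ]
BR (array([0.6707, 0.1368, 0.048 ]), np.float64(1.6093167346440431)) [0.669  0.1364 0.051 ]
mouth L (array([ 0.6044, -0.1623,  0.0239]), np.float64(0.6637172029215209)) [ 0.5987 -0.159   0.05  ]
mouth R (array([ 0.597 , -0.2402,  0.0429]), np.float64(1.900700637192569)) [ 0.5963 -0.2388  0.05  ]
back L (array([ 0.768 , -0.1753,  0.0517]), np.float64(9.490410754434269)) [ 0.7735 -0.1746  0.05  ]
back R (array([ 0.7722, -0.2529,  0.0432]), np.float64(2.071508174363557)) [ 0.771  -0.2515  0.05  ]
tray [ 0.6352 -0.2042  0.028 ]
tray [ 0.7204 -0.2074  0.028 ]
tray [ 0.6768 -0.1709  0.028 ]
tray [ 0.676  -0.2391  0.028 ]
tub [ 0.6207 -0.0147  0.1   ]
glass [ 0.784  -0.0139  0.1   ]
jar [0.5713 0.4223 0.1   ]
small [0.4839 0.0655 0.02  ]
small [ 0.4129 -0.0607  0.02  ]
wrench [ 0.5573 -0.3888  0.    ]
wrench [ 0.6954 -0.4536  0.    ]
```

```bash
cat >> h.py <<'E'
def plan(target,yaw):
    st=get_state(); R=Ro.from_euler('xyz',st["eef_rot"],degrees=True).as_matrix()
    dp=R.T@(np.array(target)-st["tcp_pos"])*1000
    dy=(-(yaw-st["eef_rot"][2])+180)%360-180
    print("t",st["time_s"],"pos",np.round(st["tcp_pos"],4),"rot",np.round(st["eef_rot"],2),"F",np.round(st["contact_force"],1),"w",round(st["gripper_width"],4),"dp",np.round(dp,1),"yaw",round(np.radians(dy),4),"J",np.round(st["joints"],1))
E
python3 -c "
from h import *
plan((.4955,.172,.13),-170.2)"
```

```text
t 0.2 pos [ 0.2903 -0.6091  0.226 ] rot [ 1.7994e+02 -1.0000e-02 -1.5452e+02] F [ 1.5 -0.2 -0.5] w 0.0875 dp [-521.3  616.7   96.5] yaw 0.2737 J [-48.   20.6   0.7  -0.  -70.1 -16.5]
```

Call:
apply_moves(commands=[{"dp": [-521, 617, 50], "yaw": 0.274, "grip": 1}, {"dp": [-521, 617, 50], "yaw": 0.274, "grip": 1}, {"dp": [-521, 617, 50], "yaw": 0.274, "grip": 1}, {"dp": [-521, 617, 50], "yaw": 0.274, "grip": 1}, {"dp": [-521, 617, 50], "yaw": 0.274, "grip": 1}, {"dp": [-521, 617, 50], "yaw": 0.274, "grip": 1}, {"dp": [-521, 617, 50], "yaw": 0.274, "grip": 1}, {"dp": [-521, 617, 50], "yaw": 0.274, "grip": 1}, {"dp": [-521, 617, 50], "yaw": 0.274, "grip": 1}, {"dp": [-521, 617, 50], "yaw": 0.274, "grip": 1}, {"dp": [-521, 617, 50], "yaw": 0.274, "grip": 1}, {"dp": [-521, 617, 50], "yaw": 0.274, "grip": 1}])

```text
time_s: 1.7
tcp_pos: [0.4804, 0.117, 0.1804]
eef_rot: [180.0, 0.0, -170.2]
contact_force: [1.0, -0.5, 1.2]
gripper_width: 0.0874
```

```bash
python3 -c "
from h import *
plan((.4955,.172,.10),-170.2)"
```

```text
t 1.7 pos [0.4804 0.117  0.1804] rot [ 1.7998e+02  4.0000e-02 -1.7018e+02] F [ 1.  -0.5  1.2] w 0.0874 dp [-24.2  51.5  80.4] yaw 0.0004 J [  36.5    5.6  -25.5    0.   -58.9 -116.7]
```

Call:
apply_moves(commands=[{"dp": [-24, 51, 80], "grip": 1}, {"dp": [-24, 51, 80], "grip": 1}, {"dp": [-24, 51, 80], "grip": 1}, {"dp": [-24, 51, 80], "grip": 1}])

```text
$.commands[0]: bad value
```

```bash
python3 -c "
from h import *
plan((.4955,.172,.005),-170.2)
s=capture('side');t=capture('top');crop(s,190,150,130,110,6,'pics/s1.png');crop(t,170,120,120,110,6,'pics/t1.png')"
```

```text
t 1.7 pos [0.4804 0.117  0.1804] rot [ 1.7998e+02  4.0000e-02 -1.7018e+02] F [ 1.  -0.5  1.2] w 0.0874 dp [-24.1  51.5 175.4] yaw 0.0004 J [  36.5    5.6  -25.5    0.   -58.9 -116.7]
```

View pics/s1.png

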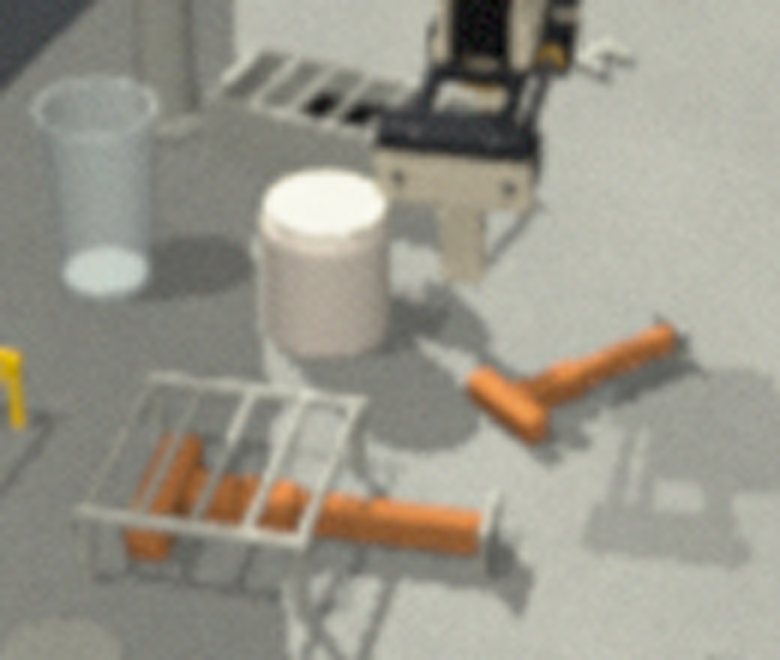

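View pics/t1.png

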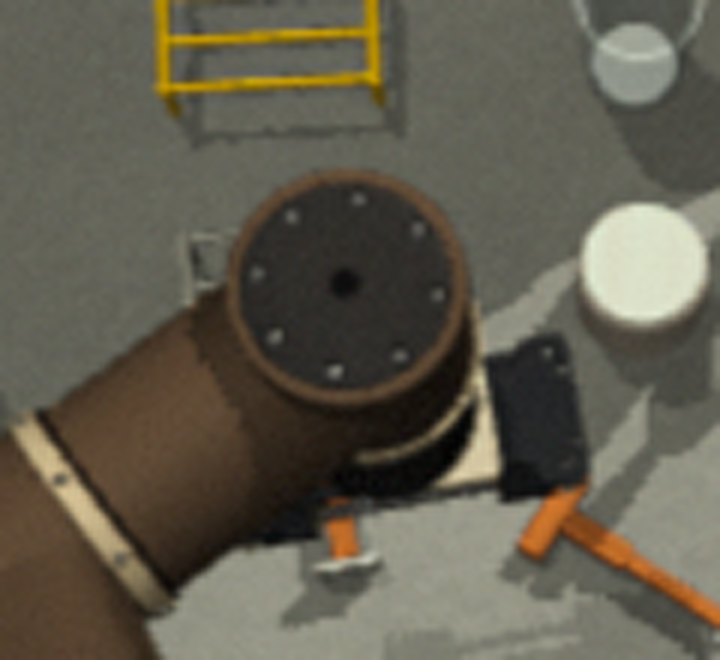

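Call:
apply_moves(commands=[{"dp": [-24, 51, 80], "yaw": 0, "grip": 1}, {"dp": [-24, 51, 80], "yaw": 0, "grip": 1}, {"dp": [-24, 51, 80], "yaw": 0, "grip": 1}, {"dp": [-24, 51, 80], "yaw": 0, "grip": 1}])

```text
time_s: 2.3
tcp_pos: [0.4954, 0.1688, 0.1008]
eef_rot: [-180.0, 0.0, -170.2]
contact_force: [-0.0, -0.4, -0.7]
gripper_width: 0.0876
```

```bash
python3 -c "
from h import *
s=capture('side');crop(s,190,150,130,110,6,'pics/s2.png');plan((.4955,.172,.005),-170.2)
print([proj(s,p) for p in ((.4955,.172,.005),(.4563,.1653,.03))])"
```

```text
t 2.35 pos [0.4956 0.1688 0.1013] rot [ 1.7997e+02  7.0000e-02 -1.7023e+02] F [-0.5  0.1  0.1] w 0.0877 dp [-0.3  3.1 96.3] yaw -0.0004 J [  40.3   13.2  -27.9    0.   -48.8 -120.5]
[array([258.98425371, 239.23171095]), array([270.8955768 , 234.71712334])]
```

View pics/s2.png

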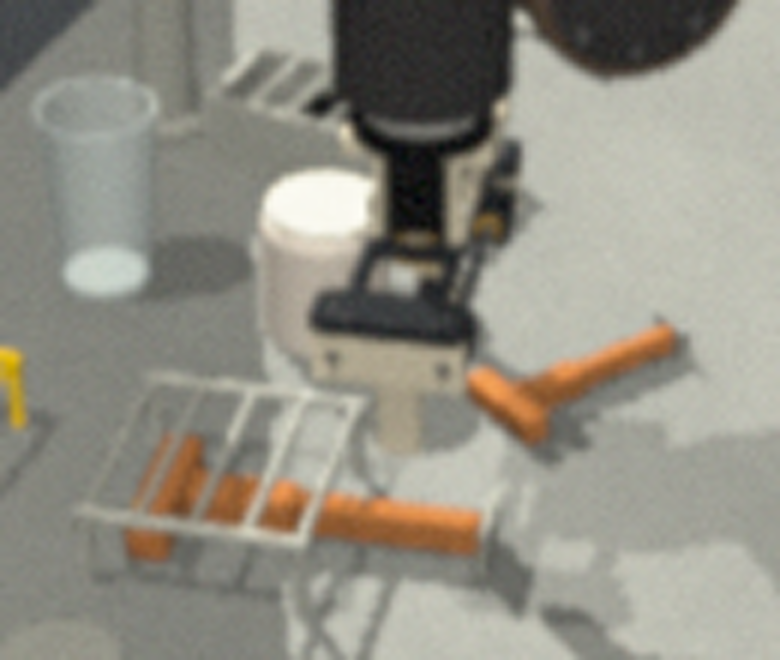

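Call:
apply_moves(commands=[{"dp": [0, 3, 50], "yaw": 0, "grip": 1}, {"dp": [0, 3, 80], "yaw": 0, "grip": 1}, {"dp": [0, 3, 93], "yaw": 0, "grip": 1}, {"dp": [0, 3, 95], "yaw": 0, "grip": 1}, {"dp": [0, 3, 95], "yaw": 0, "grip": 1}])

```text
time_s: 2.98
tcp_pos: [0.4956, 0.1725, 0.0065]
eef_rot: [179.9, 0.1, -170.2]
contact_force: [0.8, 0.5, 0.1]
gripper_width: 0.0879
```

```bash
python3 -c "
from h import *
s=capture('side');crop(s,190,150,130,110,6,'pics/s3.png');t=capture('top');crop(t,170,120,120,110,6,'pics/t3.png');plan((.4955,.172,.005),-170.2)"
```

```text
t 3.075 pos [0.4955 0.1725 0.0064] rot [ 1.7994e+02  1.1000e-01 -1.7021e+02] F [-0.1 -0.2  0.7] w 0.0875 dp [ 0.1 -0.5  1.4] yaw -0.0002 J [  40.6   21.   -33.1    0.   -35.7 -120.9]
```

View pics/s3.png

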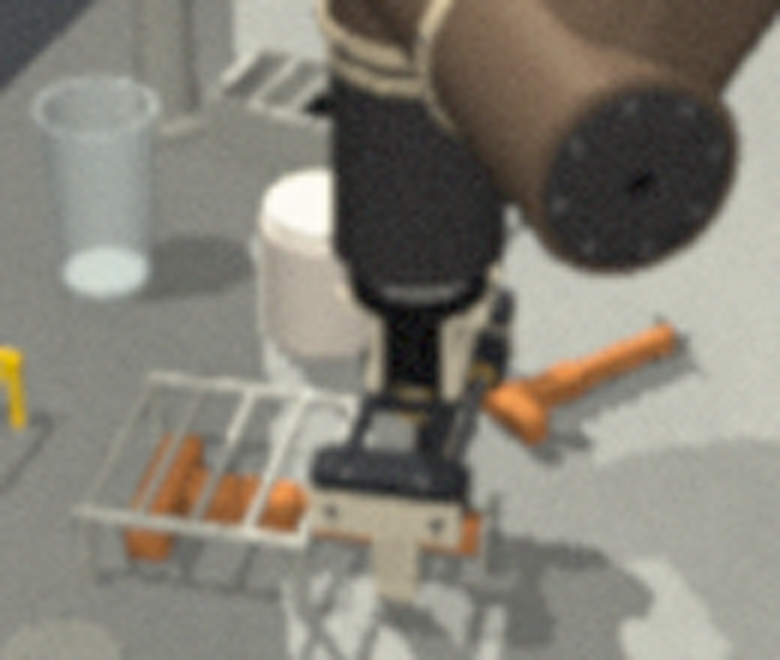

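Call:
apply_moves(commands=[{"dp": [0, 0, 1], "yaw": 0, "grip": 0}, {"dp": [0, 0, 1], "yaw": 0, "grip": 0}, {"dp": [0, 0, 1], "yaw": 0, "grip": 0}, {"dp": [0, 0, 1], "yaw": 0, "grip": 0}, {"dp": [0, 0, 1], "yaw": 0, "grip": 0}, {"dp": [0, 0, 1], "yaw": 0, "grip": 0}, {"dp": [0, 0, 1], "yaw": 0, "grip": 0}, {"dp": [0, 0, 1], "yaw": 0, "grip": 0}], newtons=30)

```text
time_s: 4.08
tcp_pos: [0.4947, 0.1721, 0.0042]
eef_rot: [180.0, -0.0, -170.2]
contact_force: [-0.0, -0.4, -1.0]
gripper_width: 0.0163
```

Call:
apply_moves(commands=[{"dp": [10, 0.5, 0], "yaw": 0, "grip": 0}, {"dp": [20, 1, 0], "yaw": 0, "grip": 0}, {"dp": [30, 1.5, 0], "yaw": 0, "grip": 0}, {"dp": [40, 2, 0], "yaw": 0, "grip": 0}, {"dp": [50, 2.5, 0], "yaw": 0, "grip": 0}, {"dp": [60, 3, 0], "yaw": 0, "grip": 0}, {"dp": [60, 3, 0], "yaw": 0, "grip": 0}])

```text
time_s: 4.95
tcp_pos: [0.4343, 0.1646, 0.0043]
eef_rot: [-180.0, -0.0, -170.2]
contact_force: [0.1, 0.7, -2.0]
gripper_width: 0.0158
```

```bash
python3 -c "
from h import *
s=capture('side');crop(s,190,150,130,110,6,'pics/s4.png');t=capture('top');crop(t,170,120,120,110,6,'pics/t4.png');plan((.367,.157,.005),-170.2)"
```

```text
t 5.05 pos [0.4351 0.1649 0.0043] rot [-180.     -0.   -170.19] F [ 0.3 -0.2 -1.7] w 0.0159 dp [68.4  3.8 -0.7] yaw 0.0002 J [  45.1   17.   -40.7    0.   -32.3 -125.3]
```

View pics/s4.png

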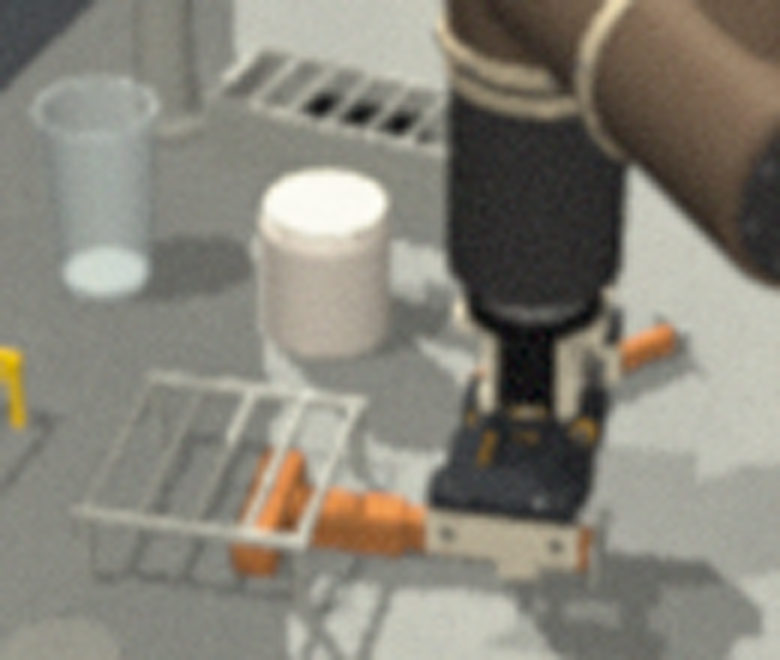

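View pics/t4.png

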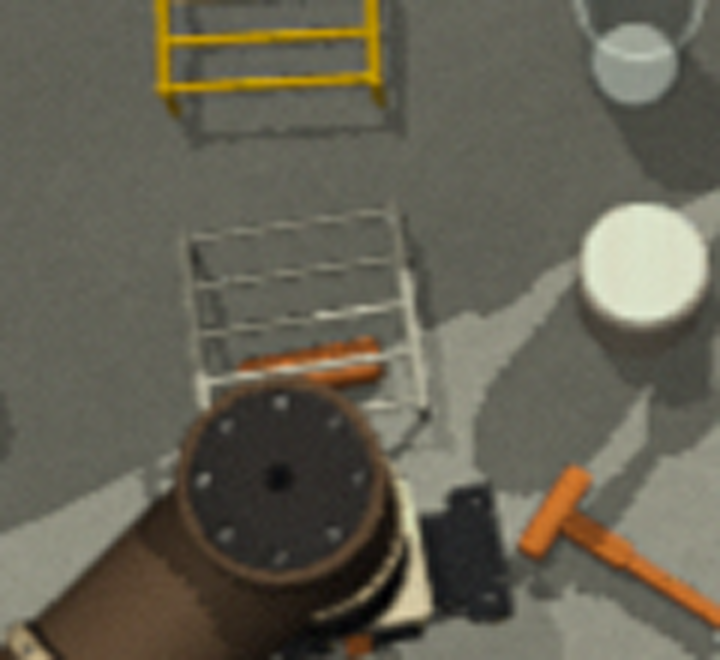

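Call:
apply_moves(commands=[{"dp": [10, 0.5, 0], "yaw": 0, "grip": 0}, {"dp": [20, 1, 0], "yaw": 0, "grip": 0}, {"dp": [30, 1.5, 0], "yaw": 0, "grip": 0}, {"dp": [40, 2, 0], "yaw": 0, "grip": 0}, {"dp": [50, 2.5, 0], "yaw": 0, "grip": 0}, {"dp": [60, 3, 0], "yaw": 0, "grip": 0}, {"dp": [68, 3.5, 0], "yaw": 0, "grip": 0}, {"dp": [68, 3.5, 0], "yaw": 0, "grip": 0}])

```text
time_s: 6.05
tcp_pos: [0.3669, 0.1565, 0.0043]
eef_rot: [-180.0, -0.0, -170.2]
contact_force: [-0.1, -0.6, 0.0]
gripper_width: 0.0157
```

```bash
python3 -c "
from h import *
s=capture('side');crop(s,190,150,130,110,6,'pics/s5.png');t=capture('top');crop(t,170,120,120,110,6,'pics/t5.png');plan((.367,.157,.005),-170.2)"
```

```text
t 6.15 pos [0.3675 0.1569 0.0043] rot [ 180.      0.   -170.19] F [-1.  -1.  -1.1] w 0.0161 dp [ 0.5  0.2 -0.7] yaw 0.0001 J [  51.8   12.   -48.9    0.   -29.1 -132. ]
```

View pics/s5.png

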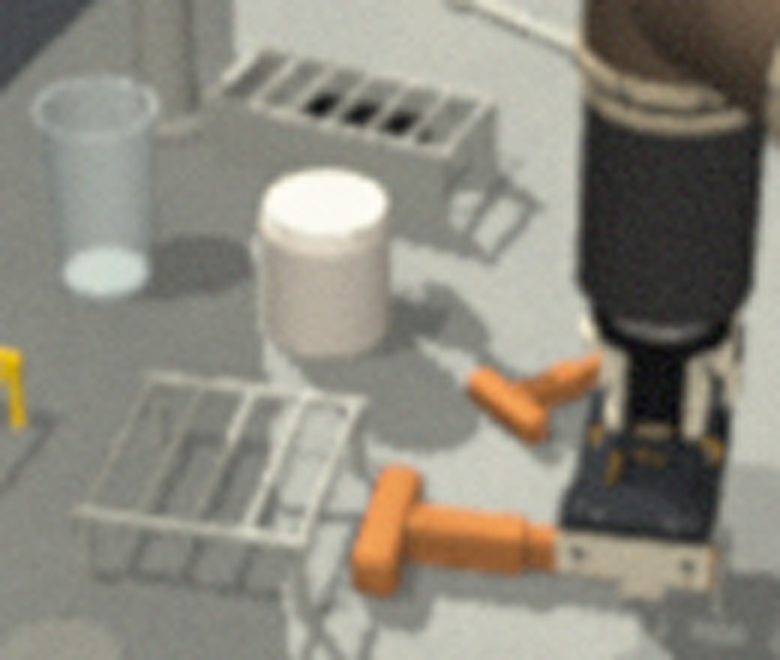

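View pics/t5.png

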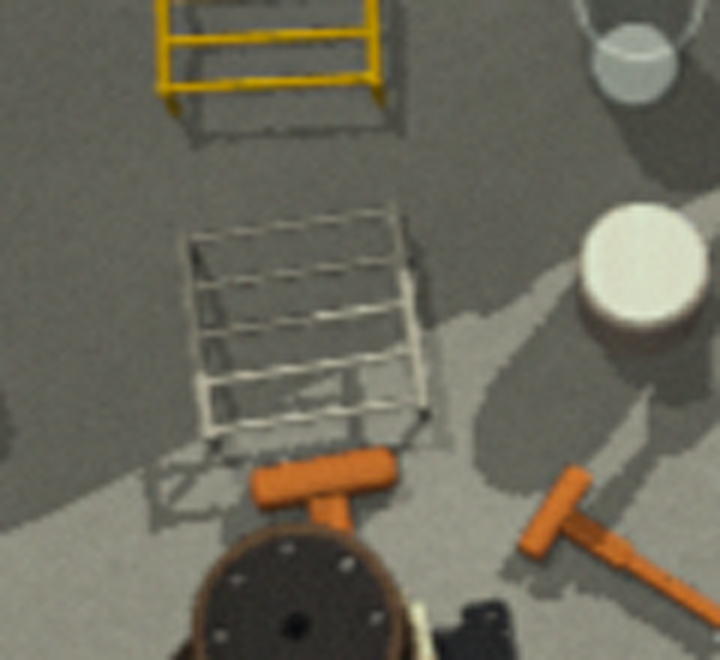

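Call:
apply_moves(commands=[{"dp": [0, 0, 0], "yaw": 0, "grip": 1}, {"dp": [0, 0, 0], "yaw": 0, "grip": 1}, {"dp": [0, 0, 0], "yaw": 0, "grip": 1}, {"dp": [0, 0, 0], "yaw": 0, "grip": 1}, {"dp": [0, 0, 0], "yaw": 0, "grip": 1}, {"dp": [0, 0, -40], "yaw": 0, "grip": 1}, {"dp": [0, 0, -80], "yaw": 0, "grip": 1}, {"dp": [0, 0, -100], "yaw": 0, "grip": 1}, {"dp": [-60, 0, -130], "yaw": 0, "grip": 1}, {"dp": [-98, 0, -130], "yaw": 0, "grip": 1}, {"dp": [-98, 0, -130], "yaw": 0, "grip": 1}])

```text
time_s: 7.52
tcp_pos: [0.4664, 0.174, 0.1341]
eef_rot: [180.0, 0.0, -170.3]
contact_force: [-0.3, -1.1, -0.2]
gripper_width: 0.0877
```

```bash
python3 -c "
from h import *
s=capture('side');crop(s,190,150,130,110,6,'pics/s6.png');t=capture('top');crop(t,170,120,120,130,5,'pics/t6.png');plan((.4648,.1735,.005),-170.2)"
```

```text
t 7.625 pos [0.4636 0.1728 0.1335] rot [-1.7996e+02 -9.0000e-02 -1.7028e+02] F [-0.9 -0.5  0.2] w 0.0877 dp [ -1.6   0.6 128.5] yaw -0.0014 J [  43.2    8.5  -29.    -0.   -52.6 -123.5]
```

View pics/s6.png

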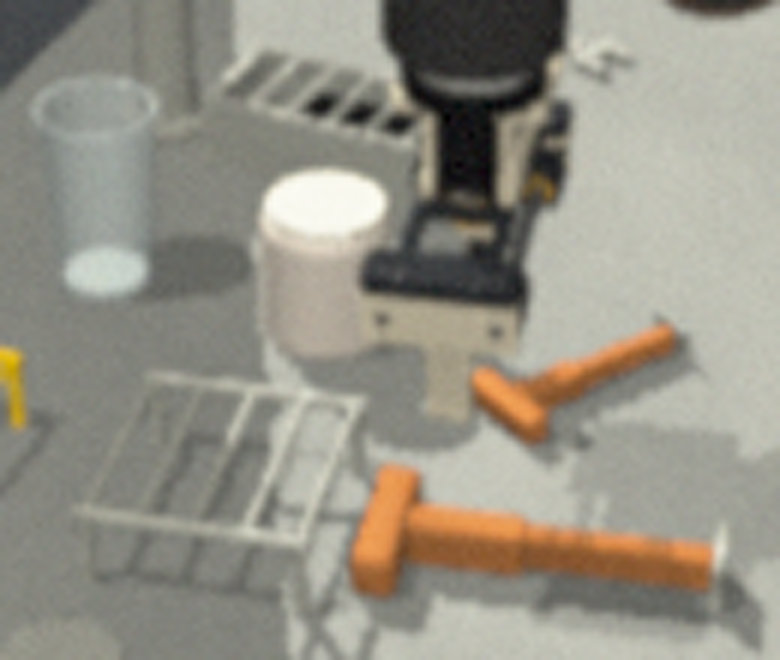

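View pics/t6.png

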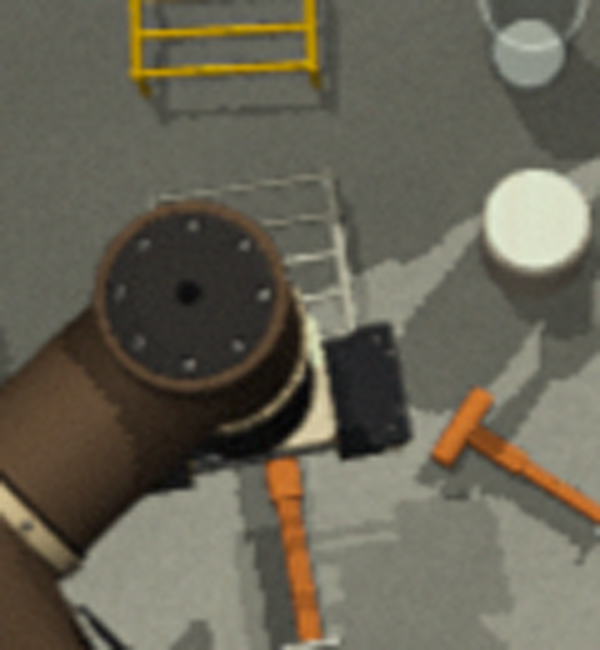

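```bash
python3 -c "
from h import *
s=capture('side');t=capture('top')
a=lambda p:(proj(s,p)-[190,150]+.5)*6
b=lambda p:(proj(t,p)-[170,120]+.5)*5
u=np.array([-.9855,-.1695,0])
c=np.array([.4648,.1735,.028])
for d in(-42-0,32,139): print(d,a(c+u*d),b(c+u*d))
"
```

```text
-42 [-13964.1274184   -1255.11819974] [-1364.71021392 -9245.9115266 ]
32 [-25400.09246001  -2661.11224079] [ -2449.21518547 -15650.46327559]
139 [-18747.67606493  -1843.23130324] [ -1838.71434928 -12045.14628696]
```

```bash
python3 -c "
from h import *
import cv2
s=capture('side');t=capture('top')
a=lambda p:(proj(s,p)-[190,150]+.5)*6
b=lambda p:(proj(t,p)-[170,120]+.5)*5
u=np.array([-.9855,-.1695,0])
c=np.array([.4648,.1735,.028])
for d in(-.032,0,.032,.139): print(d,a(c+u*d),b(c+u*d))
# axis yaw of scraper from top-visible shaft
from h import onplane
for p in ((283,480),(311,635)):
  print(onplane(t,((p[0]+.5)/5-.5+170,(p[1]+.5)/5-.5+120),.026))
"
```

```text
-0.032 [411.36409915 512.27574886] [271.30407693 415.58239251]
0 [468.70169976 519.32511675] [278.559747   458.43080322]
0.032 [526.41016548 526.42008063] [285.86886524 501.59485244]
0.139 [722.11320113 550.4807787 ] [310.70461588 648.2625528 ]
[0.44891077 0.17000754 0.026     ]
[0.33700281 0.14951937 0.026     ]
```

Call:
apply_moves(commands=[{"dp": [-1.5, 0, 50], "yaw": 0, "grip": 1}, {"dp": [-1.5, 0, 90], "yaw": 0, "grip": 1}, {"dp": [-1.5, 0, 115], "yaw": 0, "grip": 1}, {"dp": [-1.5, 0, 125], "yaw": 0, "grip": 1}, {"dp": [-1.5, 0, 127], "yaw": 0, "grip": 1}, {"dp": [-1.5, 0, 127], "yaw": 0, "grip": 0}, {"dp": [-1.5, 0, 127], "yaw": 0, "grip": 0}, {"dp": [-1.5, 0, 127], "yaw": 0, "grip": 0}, {"dp": [-1.5, 0, 127], "yaw": 0, "grip": 0}, {"dp": [-1.5, 0, 127], "yaw": 0, "grip": 0}, {"dp": [-1.5, 0, 127], "yaw": 0, "grip": 0}, {"dp": [-1.5, 0, 127], "yaw": 0, "grip": 0}], newtons=50)

```text
time_s: 9.32
tcp_pos: [0.4655, 0.1736, 0.0072]
eef_rot: [-180.0, -0.0, -170.2]
contact_force: [0.3, -0.6, 1.0]
gripper_width: 0.0239
```

```bash
python3 -c "
from h import *
plan((.43,0,.11),-4)"
```

```text
t 9.325 pos [0.4655 0.1736 0.0072] rot [-180.     -0.   -170.21] F [ 0.3 -0.6  1. ] w 0.0239 dp [  64.5 -165.  -102.8] yaw -2.901 J [  43.2   19.   -36.5   -0.   -34.5 -123.4]
```

Call:
apply_moves(commands=[{"dp": [0, 0, -20], "yaw": 0, "grip": 0}, {"dp": [0, 0, -50], "yaw": 0, "grip": 0}, {"dp": [0, 0, -80], "yaw": 0, "grip": 0}, {"dp": [0, 0, -100], "yaw": 0, "grip": 0}, {"dp": [0, 0, -100], "yaw": 0, "grip": 0}])

```text
time_s: 9.95
tcp_pos: [0.4662, 0.1742, 0.1084]
eef_rot: [179.9, 0.1, -170.2]
contact_force: [-0.1, 0.3, -2.4]
gripper_width: 0.0236
```

```bash
python3 -c "
from h import *
s=capture('side');crop(s,190,150,130,110,6,'pics/s7.png');plan((.45,0,.11),-4)"
```

```text
t 10.0 pos [0.4655 0.1737 0.1072] rot [ 1.7996e+02  4.0000e-02 -1.7023e+02] F [ 0.3 -0.4 -2.6] w 0.0235 dp [  44.8 -168.6   -2.9] yaw -2.9013 J [  43.2   10.4  -30.7   -0.   -48.8 -123.4]
```

View pics/s7.png

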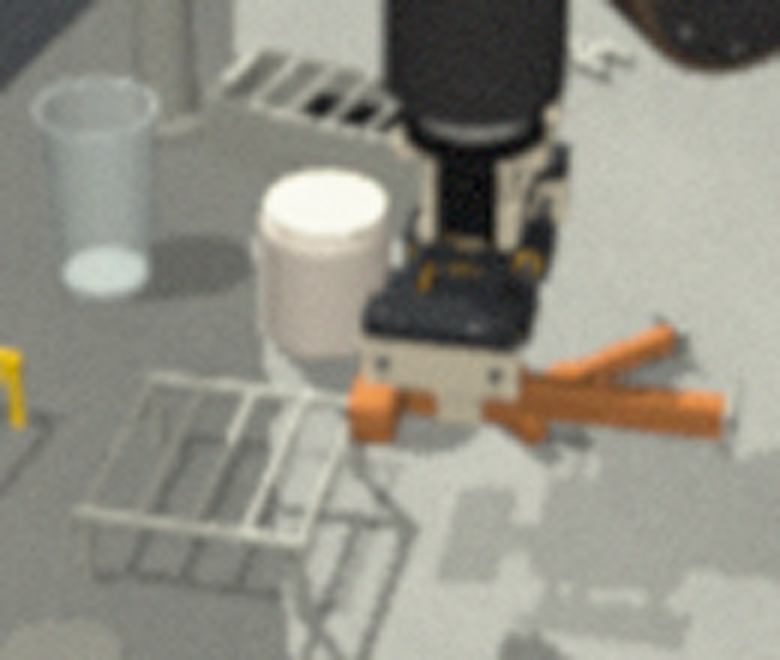

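```bash
python3 -c "
from h import *
plan((.4375,-.1867,.1072),-4.4)"
```

```text
t 10.0 pos [0.4655 0.1737 0.1072] rot [ 1.7996e+02  4.0000e-02 -1.7023e+02] F [ 0.3 -0.4 -2.6] w 0.0235 dp [ 8.880e+01 -3.504e+02 -3.000e-01] yaw -2.8943 J [  43.2   10.4  -30.7   -0.   -48.8 -123.4]
```

Call:
apply_moves(commands=[{"dp": [7, -29, 0], "yaw": -0.16, "grip": 0}, {"dp": [15, -58, 0], "yaw": -0.32, "grip": 0}, {"dp": [22, -88, 0], "yaw": -0.48, "grip": 0}, {"dp": [30, -117, 0], "yaw": -0.64, "grip": 0}, {"dp": [37, -146, 0], "yaw": -0.8, "grip": 0}, {"dp": [44, -175, 0], "yaw": -0.96, "grip": 0}, {"dp": [52, -204, 0], "yaw": -1.12, "grip": 0}, {"dp": [59, -234, 0], "yaw": -1.28, "grip": 0}, {"dp": [67, -263, 0], "yaw": -1.44, "grip": 0}, {"dp": [74, -292, 0], "yaw": -1.6, "grip": 0}, {"dp": [81, -321, 0], "yaw": -1.76, "grip": 0}, {"dp": [89, -350, 0], "yaw": -1.92, "grip": 0}])

```text
time_s: 11.5
tcp_pos: [0.4362, -0.1873, 0.1057]
eef_rot: [179.9, 0.1, -59.9]
contact_force: [0.4, -0.2, -2.0]
gripper_width: 0.0237
```

```bash
python3 -c "
from h import *
plan((.4375,-.1867,.1072),-4.4)"
```

```text
t 11.5 pos [ 0.4362 -0.1873  0.1057] rot [ 1.7988e+02  9.0000e-02 -5.9920e+01] F [ 0.4 -0.2 -2. ] w 0.0237 dp [ 0.1 -1.4 -1.5] yaw -0.969 J [  0.6   8.6 -33.3  -0.  -48.2  29.5]
```

Call:
apply_moves(commands=[{"dp": [0, 0, 0], "yaw": -0.16, "grip": 0}, {"dp": [0, 0, 0], "yaw": -0.32, "grip": 0}, {"dp": [0, 0, 0], "yaw": -0.48, "grip": 0}, {"dp": [0, 0, 0], "yaw": -0.64, "grip": 0}, {"dp": [0, 0, 0], "yaw": -0.8, "grip": 0}, {"dp": [0, 0, 0], "yaw": -0.96, "grip": 0}, {"dp": [0, 0, 0], "yaw": -0.97, "grip": 0}, {"dp": [0, 0, 0], "yaw": -0.97, "grip": 0}])

```text
time_s: 12.5
tcp_pos: [0.4368, -0.1863, 0.1064]
eef_rot: [-180.0, 0.1, -4.8]
contact_force: [-0.5, 1.2, -2.1]
gripper_width: 0.0237
```

```bash
python3 -c "
from h import *
s=capture('side');crop(s,180,90,130,110,6,'pics/s8.png');t=capture('top');crop(t,270,80,120,130,5,'pics/t8.png');plan((.4375,-.1867,.0072),-4.4)"
```

```text
t 12.6 pos [ 0.4371 -0.1864  0.1068] rot [-1.80e+02  4.00e-02 -4.76e+00] F [ 1.7 -0.2 -1.7] w 0.0238 dp [ 0.5  0.3 99.6] yaw -0.0063 J [  0.7   8.5 -33.2  -0.  -48.3  84.5]
```

View pics/s8.png

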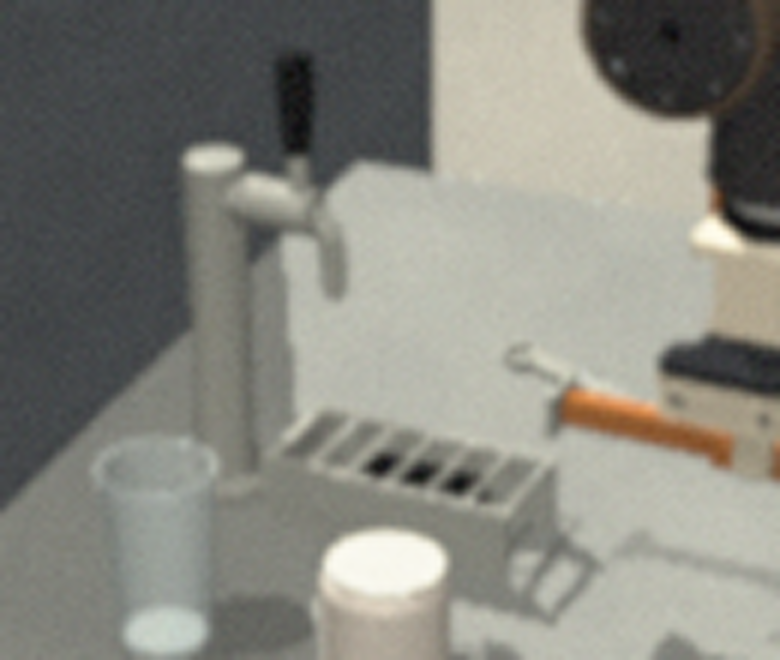

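View pics/t8.png

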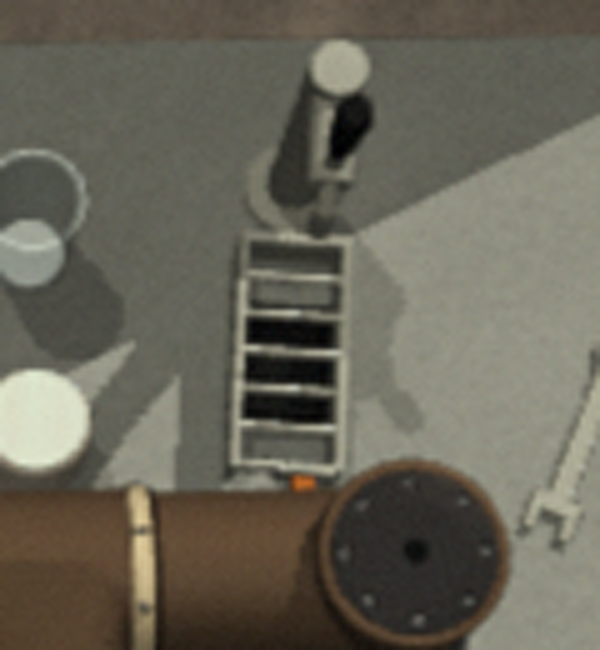

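Call:
apply_moves(commands=[{"dp": [0, 0, 40], "yaw": 0, "grip": 0}, {"dp": [0, 0, 75], "yaw": 0, "grip": 0}, {"dp": [0, 0, 92], "yaw": 0, "grip": 0}, {"dp": [0, 0, 97], "yaw": 0, "grip": 0}, {"dp": [0, 0, 98], "yaw": 0, "grip": 0}, {"dp": [0, 0, 98], "yaw": 0, "grip": 0}])

```text
time_s: 13.35
tcp_pos: [0.438, -0.1864, 0.0099]
eef_rot: [-180.0, -0.1, -4.6]
contact_force: [-0.3, -0.1, -2.2]
gripper_width: 0.0234
```

```bash
python3 -c "
from h import *
s=capture('side');crop(s,200,120,130,110,6,'pics/s9.png');t=capture('top');crop(t,270,110,120,130,5,'pics/t9.png');plan((.4375,-.1867,.0072),-4.6)
p=get_state()['tcp_pos']; u=np.array([np.cos(np.radians(-4.76)),np.sin(np.radians(-4.76)),0])
b=p+u*.1397; b[2]=.03
print(b,(proj(s,b)-[200,120]+.5)*6,(proj(t,b)-[270,110]+.5)*5)"
```

```text
t 13.45 pos [ 0.4379 -0.1864  0.01  ] rot [-1.80e+02 -9.00e-02 -4.63e+00] F [-0.3  0.9 -1. ] w 0.0236 dp [-0.4  0.3  2.8] yaw -0.0006 J [  0.7  17.2 -39.1   0.  -33.6  84.6]
[ 0.57715996 -0.19799456  0.03      ] [438.02545417 336.57613701] [285.52647883 350.73336161]
```

View pics/s9.png

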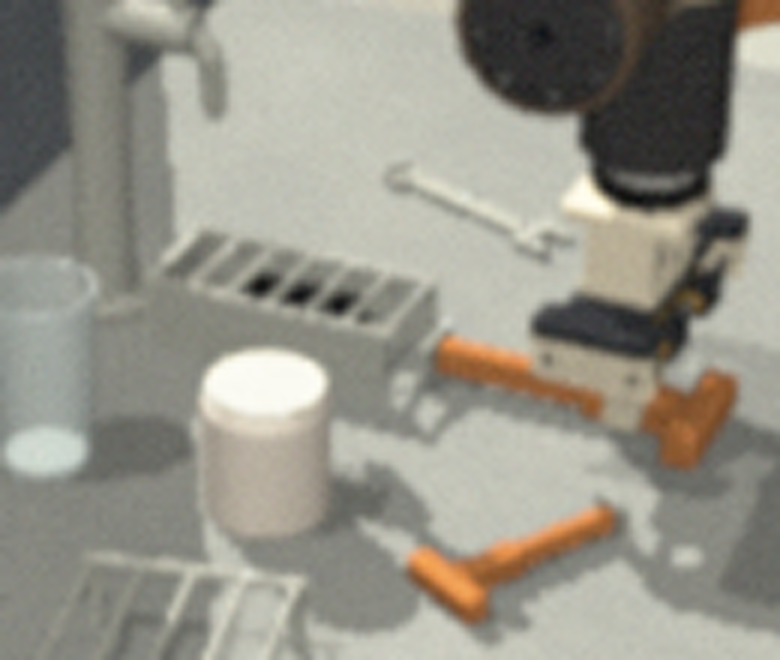

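View pics/t9.png

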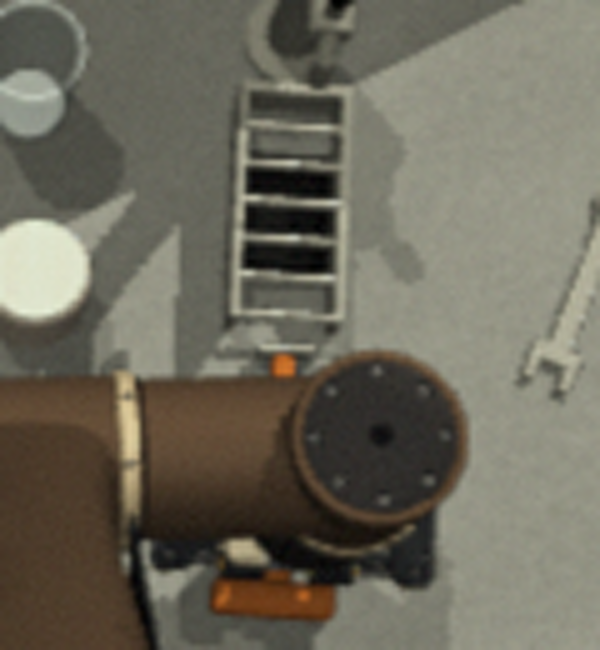

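Call:
apply_moves(commands=[{"dp": [0, 0, 1.5], "yaw": 0, "grip": 0}, {"dp": [0, 0, 2.5], "yaw": 0, "grip": 0}, {"dp": [0, 0, 2.5], "yaw": 0, "grip": 0}, {"dp": [0, 0, 2.5], "yaw": 0, "grip": 0}])

```text
time_s: 13.95
tcp_pos: [0.4375, -0.1864, 0.0072]
eef_rot: [180.0, -0.0, -4.6]
contact_force: [-1.6, 1.6, 6.0]
gripper_width: 0.0238
```

```bash
python3 -c "
from h import *
u=np.array([np.cos(np.radians(-4.6)),np.sin(np.radians(-4.6)),0])
m=np.array([.5975,-.199,.0072])
plan(m-u*.1427+u*.085,-4.6)"
```

```text
t 13.95 pos [ 0.4375 -0.1864  0.0072] rot [ 1.80e+02 -3.00e-02 -4.62e+00] F [-1.6  1.6  6. ] w 0.0238 dp [102.8  -0.3   0. ] yaw -0.0003 J [  0.7  17.5 -39.2   0.  -33.3  84.7]
```

Call:
apply_moves(commands=[{"dp": [5, 0, -0.6], "yaw": 0, "grip": 0}, {"dp": [12, 0, -0.6], "yaw": 0, "grip": 0}, {"dp": [20, 0, -0.6], "yaw": 0, "grip": 0}, {"dp": [28, 0, -0.6], "yaw": 0, "grip": 0}, {"dp": [36, 0, -0.6], "yaw": 0, "grip": 0}, {"dp": [42, 0, -0.6], "yaw": 0, "grip": 0}, {"dp": [46, 0, -0.6], "yaw": 0, "grip": 0}, {"dp": [50, 0, -0.6], "yaw": 0, "grip": 0}, {"dp": [50, 0, -0.6], "yaw": 0, "grip": 0}])

```text
time_s: 15.08
tcp_pos: [0.4874, -0.1904, 0.0073]
eef_rot: [-180.0, -0.0, -4.6]
contact_force: [-0.1, -0.1, -1.4]
gripper_width: 0.0239
```

```bash
python3 -c "
from h import *
s=capture('side');crop(s,200,120,130,110,6,'pics/s10.png');t=capture('top');crop(t,270,110,120,130,5,'pics/t10.png')
u=np.array([np.cos(np.radians(-4.6)),np.sin(np.radians(-4.6)),0])
m=np.array([.5975,-.199,.0072])
plan(m-u*.1427+u*.085,-4.6)"
```

```text
t 15.175 pos [ 0.487  -0.1904  0.0073] rot [-180.      0.     -4.63] F [ 0.5  0.2 -1.6] w 0.0235 dp [53.1 -0.3  0.1] yaw -0.0006 J [  0.2  20.9 -33.2  -0.  -35.9  85.2]
```

View pics/s10.png

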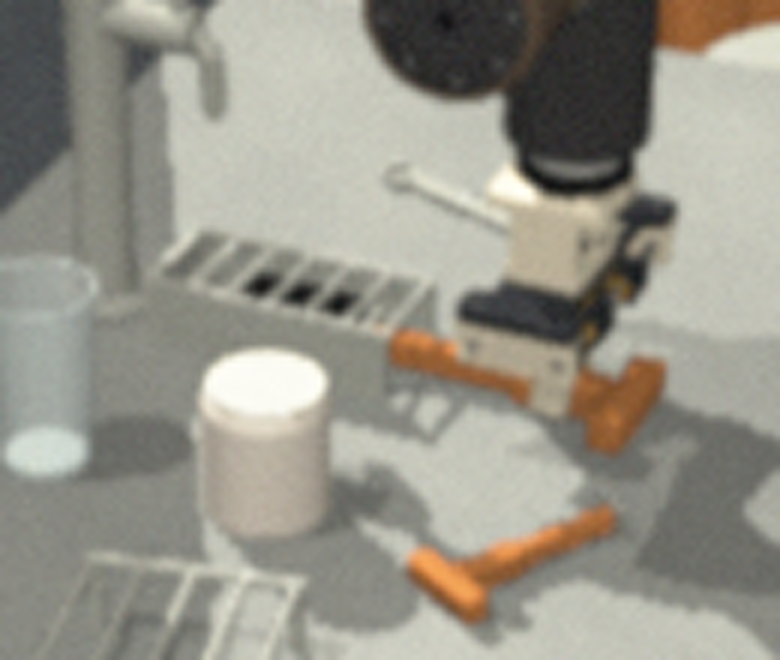

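View pics/t10.png

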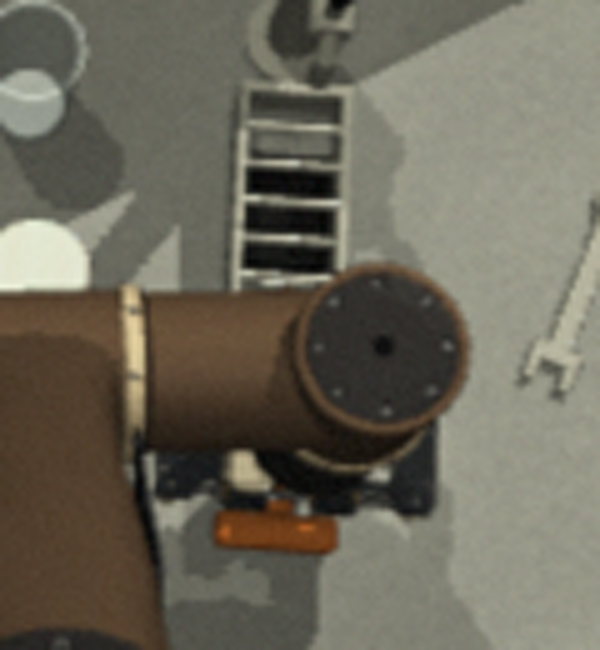

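Call:
apply_moves(commands=[{"dp": [5, 0, 0], "yaw": 0, "grip": 0}, {"dp": [10, 0, 0], "yaw": 0, "grip": 0}, {"dp": [15, 0, 0], "yaw": 0, "grip": 0}, {"dp": [20, 0, 0], "yaw": 0, "grip": 0}, {"dp": [25, 0, 0], "yaw": 0, "grip": 0}, {"dp": [30, 0, 0], "yaw": 0, "grip": 0}, {"dp": [35, 0, 0], "yaw": 0, "grip": 0}, {"dp": [40, 0, 0], "yaw": 0, "grip": 0}, {"dp": [44, 0, 0], "yaw": 0, "grip": 0}, {"dp": [46, 0, 0], "yaw": 0, "grip": 0}])

```text
time_s: 16.42
tcp_pos: [0.5333, -0.1942, 0.0072]
eef_rot: [-180.0, -0.0, -4.6]
contact_force: [-1.1, 0.4, -1.6]
gripper_width: 0.0234
```

Call:
apply_moves(commands=[{"dp": [1, 0, 0], "yaw": 0, "grip": 0}, {"dp": [2, 0, 0], "yaw": 0, "grip": 0}, {"dp": [2, 0, 0], "yaw": 0, "grip": 0}])

```text
time_s: 16.8
tcp_pos: [0.5351, -0.1943, 0.0073]
eef_rot: [-180.0, -0.0, -4.6]
contact_force: [-1.1, -0.0, -2.2]
gripper_width: 0.0239
```

Call:
apply_moves(commands=[{"dp": [1, 0, 0], "yaw": 0, "grip": 0}, {"dp": [2, 0, 0], "yaw": 0, "grip": 0}, {"dp": [3, 0, 0], "yaw": 0, "grip": 0}, {"dp": [3, 0, 0], "yaw": 0, "grip": 0}])

```text
time_s: 17.3
tcp_pos: [0.537, -0.1945, 0.0072]
eef_rot: [-180.0, 0.1, -4.6]
contact_force: [-5.0, 0.9, 1.5]
gripper_width: 0.0233
```

Call:
apply_moves(commands=[{"dp": [1, 0, 0], "yaw": 0, "grip": 0}, {"dp": [2, 0, 0], "yaw": 0, "grip": 0}, {"dp": [2, 0, 0], "yaw": 0, "grip": 0}])

```text
time_s: 17.68
tcp_pos: [0.5371, -0.1945, 0.0072]
eef_rot: [-180.0, 0.3, -4.7]
contact_force: [-11.6, 2.6, 8.1]
gripper_width: 0.0238
```

Call:
apply_moves(commands=[{"dp": [1, 0, 0], "yaw": 0, "grip": 0}, {"dp": [1, 0, 0], "yaw": 0, "grip": 0}])

```text
time_s: 17.92
tcp_pos: [0.5371, -0.1945, 0.0072]
eef_rot: [-180.0, 0.4, -4.7]
contact_force: [-14.2, 4.6, 11.2]
gripper_width: 0.024
```

```bash
python3 -c "
from h import *
s=capture('side');crop(s,200,120,100,80,8,'pics/s11.png');t=capture('top');crop(t,300,110,60,90,6,'pics/t11.png');plan((.5,-.19,.007),-4.6)
m=np.array([.5975,-.199,0]);u=np.array([np.cos(np.radians(-4.6)),np.sin(np.radians(-4.6)),0])
for d in (.03,.085,.115,.170):
  p=m+u*d; p[2]=.028; print(d,(proj(t,p)-[300,110]+.5)*6,(proj(s,p)-[200,120]+.5)*8)"
```

```text
t 18.025 pos [ 0.5371 -0.1945  0.0072] rot [-179.99    0.38   -4.67] F [-13.6   4.6  11. ] w 0.0231 dp [-37.3  -1.5   0.4] yaw -0.0012 J [ -0.3  24.5 -26.6  -0.1 -39.3  85.7]
0.03 [164.61460168 341.68949086] [491.21140141 430.45198382]
0.085 [168.34966395 255.54938595] [392.44076981 406.48364267]
0.115 [170.36750657 209.0127656 ] [339.40507034 393.61364562]
0.17 [174.03175863 124.50572544] [243.67239278 370.38251469]
```

View pics/s11.png

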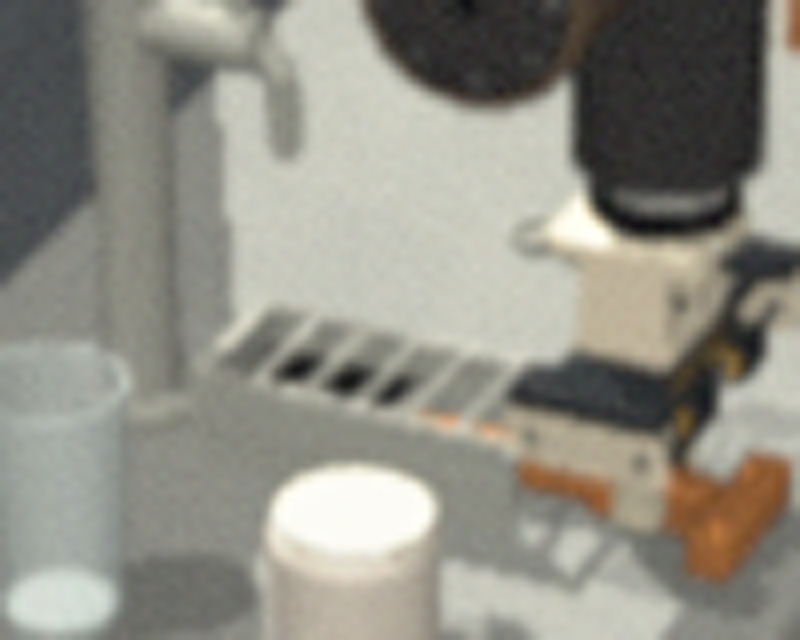

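View pics/t11.png

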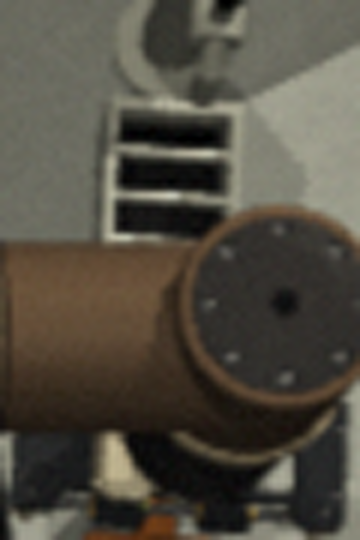

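Call:
apply_moves(commands=[{"dp": [1, 0, 0], "yaw": 0, "grip": 0}, {"dp": [2, 0, 0], "yaw": 0, "grip": 0}, {"dp": [2, 0, 0], "yaw": 0, "grip": 0}])

```text
time_s: 18.4
tcp_pos: [0.5371, -0.1945, 0.0072]
eef_rot: [-180.0, 0.6, -4.7]
contact_force: [-19.9, 6.1, 17.0]
gripper_width: 0.0236
```

Call:
apply_moves(commands=[{"dp": [-5, 0, 0], "yaw": 0, "grip": 0}, {"dp": [-15, 0, 0], "yaw": 0, "grip": 0}, {"dp": [-27, 0, 0], "yaw": 0, "grip": 0}, {"dp": [-40, 0, 0], "yaw": 0, "grip": 0}, {"dp": [-55, 0, 0], "yaw": 0, "grip": 0}, {"dp": [-70, 0, 0], "yaw": 0, "grip": 0}, {"dp": [-85, 0, 0], "yaw": 0, "grip": 0}, {"dp": [-100, 0, 0], "yaw": 0, "grip": 0}, {"dp": [-115, 0, 0], "yaw": 0, "grip": 0}, {"dp": [-130, 0, 0], "yaw": 0, "grip": 0}, {"dp": [-142, 0, 0], "yaw": 0, "grip": 0}, {"dp": [-142, 0, 0], "yaw": 0, "grip": 0}])

```text
time_s: 19.9
tcp_pos: [0.4006, -0.1834, 0.0074]
eef_rot: [-180.0, 0.0, -4.6]
contact_force: [0.7, -0.5, -2.0]
gripper_width: 0.0236
```

```bash
python3 -c "
from h import *
s=capture('side');crop(s,200,120,130,110,6,'pics/s12.png');t=capture('top');crop(t,270,110,120,130,5,'pics/t12.png');plan((.40,-.183,.0072),-4.6)"
```

```text
t 20.0 pos [ 0.4021 -0.1835  0.0075] rot [ 1.80e+02 -5.00e-02 -4.61e+00] F [ 0.3  0.3 -1.2] w 0.0238 dp [-2.2 -0.3  0.3] yaw -0.0001 J [  1.2  14.9 -43.5   0.  -31.6  84.2]
```

View pics/s12.png

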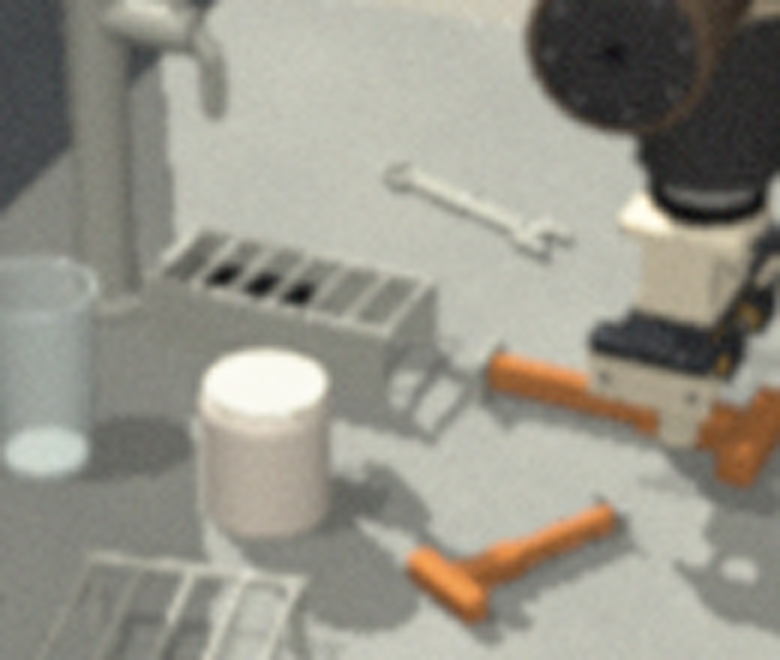

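View pics/t12.png

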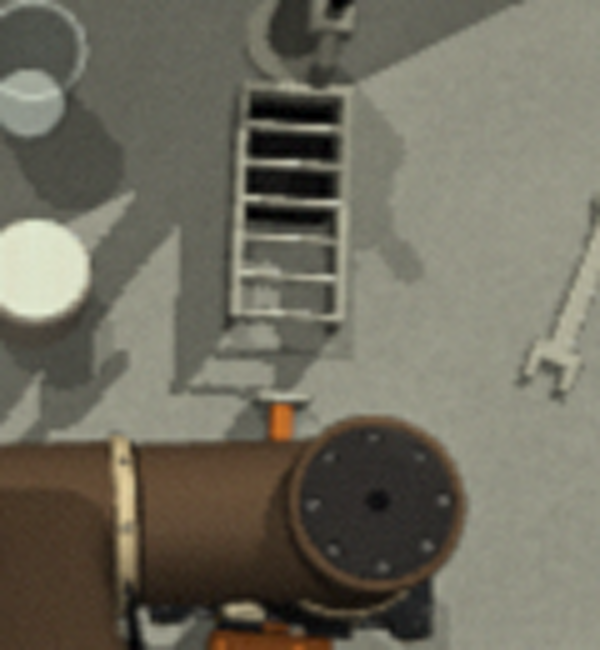

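```bash
python3 -c "
from h import *
t=capture('top');crop(t,310,120,40,65,10,'pics/t13.png')
m=np.array([.5975,-.199,0]);u=np.array([np.cos(np.radians(-4.6)),np.sin(np.radians(-4.6)),0])
for d in (0,.075,.085,.17):
 for z in (0,.028,.05):
  p=m+u*d; p[2]=z; print(d,z,(proj(t,p)-[310,120]+.5)*10)
print(t['color'][140:165,326:334].mean(axis=(1,2)).round())
"
```

```text
0 0 [160.63596496 565.26148353]
0 0.028 [170.92929338 548.54962047]
0 0.05 [179.25569214 535.03119084]
0.075 0 [169.11332775 371.59070743]
0.075 0.028 [179.45668677 351.8860822 ]
0.075 0.05 [187.8214979  335.95069138]
0.085 0 [170.2329798  346.01154032]
0.085 0.028 [180.58277324 325.91564326]
0.085 0.05 [188.95251608 309.66435368]
0.17 0 [179.65061702 130.85959353]
0.17 0.028 [190.05293105 107.5095424 ]
0.17 0.05 [198.46284865  88.63181911]
[ 12.  40. 143. 100.  37.  16.  16.  15.  18.  65. 139.  68.  19.   7.
  24.  66.  83. 154. 110.  93.  95.  94.  94.  94. 105.]
```

View pics/t13.png

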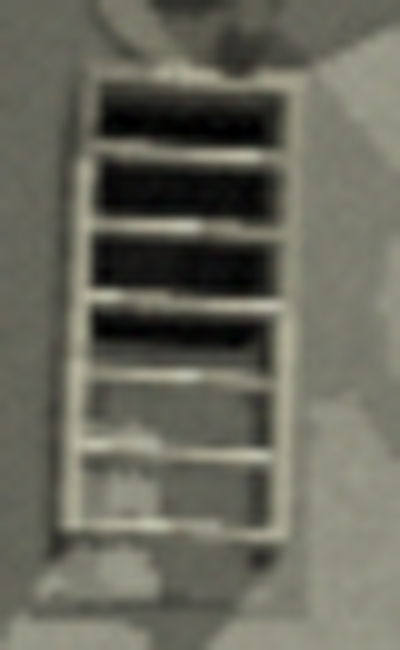

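Call:
apply_moves(commands=[{"dp": [0, 0, 0.6], "yaw": 0, "grip": 0}, {"dp": [0, 0, 0.6], "yaw": 0, "grip": 0}, {"dp": [0, 0, 0.6], "yaw": 0, "grip": 1}, {"dp": [0, 0, 0.6], "yaw": 0, "grip": 1}, {"dp": [0, 0, 0.6], "yaw": 0, "grip": 1}, {"dp": [0, 0, 0.6], "yaw": 0, "grip": 1}, {"dp": [0, 0, 0.6], "yaw": 0, "grip": 1}, {"dp": [0, 0, 0.6], "yaw": 0, "grip": 1}, {"dp": [0, 0, -30], "yaw": 0, "grip": 1}, {"dp": [0, 0, -80], "yaw": 0, "grip": 1}, {"dp": [0, 0, -140], "yaw": 0, "grip": 1}, {"dp": [0, 0, -180], "yaw": 0, "grip": 1}])

```text
time_s: 21.55
tcp_pos: [0.402, -0.1836, 0.1902]
eef_rot: [180.0, -0.2, -4.6]
contact_force: [0.7, 0.0, -0.7]
gripper_width: 0.0876
```

Call:
apply_moves(commands=[{"dp": [0, 60, -40], "yaw": 0, "grip": 1}, {"dp": [0, 120, -40], "yaw": 0, "grip": 1}, {"dp": [0, 180, -40], "yaw": 0, "grip": 1}, {"dp": [0, 240, -40], "yaw": 0, "grip": 1}, {"dp": [0, 280, -40], "yaw": 0, "grip": 1}, {"dp": [0, 280, -40], "yaw": 0, "grip": 1}, {"dp": [0, 280, -40], "yaw": 0, "grip": 1}])

```text
time_s: 22.42
tcp_pos: [0.3785, -0.4623, 0.2268]
eef_rot: [-180.0, 0.0, -4.7]
contact_force: [0.5, 0.2, -0.8]
gripper_width: 0.088
```

```bash
python3 -c "
from h import *
s=capture('side');crop(s,140,90,200,150,4,'pics/s14.png');t=capture('top');crop(t,120,80,290,200,2.7,'pics/t14.png');plan((.40,-.183,.0072),-4.6)
import pickle;t0=pickle.load(open('c0.pkl','rb'))[0]
"
```

```text
t 22.525 pos [ 0.379  -0.4617  0.2274] rot [-1.7999e+02 -1.0000e-02 -4.5800e+00] F [-0.4  1.3 -0.1] w 0.0876 dp [  -1.3 -279.5  220.3] yaw 0.0003 J [-31.9  13.3  -9.4  -0.  -67.3 117.3]
```

View pics/s14.png

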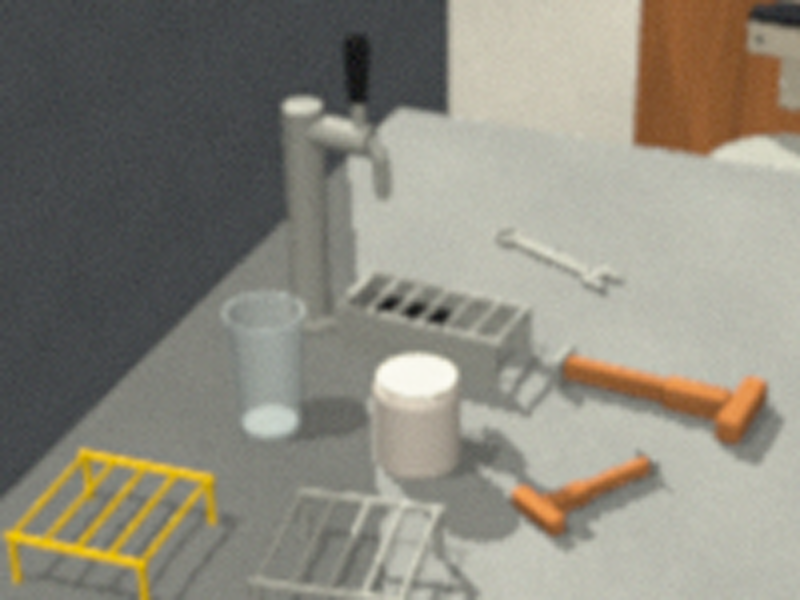

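View pics/t14.png

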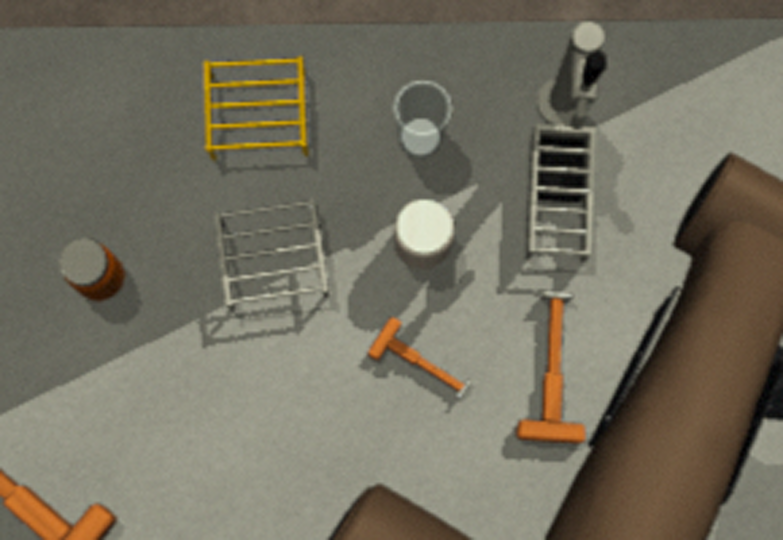

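```bash
python3 -c "
from h import *
s=capture('side');t=capture('top')
T=lambda x,y:((x+.5)/2.7-.5+120,(y+.5)/2.7-.5+80)
S=lambda x,y:((x+.5)/4-.5+140,(y+.5)/4-.5+90)
print('blade top',tri(t,T(558,294),s,S(565,354)))
print('bar top mid',tri(t,T(552,429),s,S(745,400)))
from plant import close_job
print(close_job())"
```

```text
blade top (array([ 0.54306827, -0.1964872 ,  0.02690551]), np.float64(2.7301843401697057))
bar top mid (array([ 0.35947216, -0.18217214,  0.02383968]), np.float64(5.700345323130575))
the job is handed in; nothing more can be done
None
```

The job is done and handed in at about 22.6 s of robot time, against the 56 s limit.

**What I did:**
- I gripped the scraper's shaft near the blade and drew it straight out from under the steel rack. I set it down flat and let go.
- I gripped it again by the handle, turned it blade forward, and pushed the tray in.
- I drew the scraper back and left it lying on the bench.

**Last checks:**
- **Tray home:** the tool stopped moving while the wrist force along the push rose from 5 to 20 N, against about 2 N of tray friction. In the top view the tray's front edge fits the 85 mm home position.
- **Scraper:** the blade lies about 55 mm in front of the stand's mouth, well away from the rack. Its top measured 27 mm high and the cross-bar's 24 mm. The true heights are 30 and 28 mm, and these points are good only to a few millimetres (the rays missed each other by 3 and 6 mm), so this fits lying flat.
- **Bystanders:** the glass, tub, jar, wrench and small scraper showed no movement in the pictures. I compared them by eye only.
- **Arm:** the gripper never touched the tray. It ended open, raised and clear of everything.

**Problems along the way:** one early move call was refused because it left out the yaw, and it moved nothing. While I was measuring, some rack and stand corners picked in both views disagreed with their known heights by several millimetres. I used the top view at the known height for those.

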